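Open the bench board shear

TASK

Open the bench board shear for the next cut. With the fingertips, push the catch aside by its upright pin until it has swung well clear of the blade lever, then push the lever up from underneath its grip, past its balance point, so that it goes back onto its rubber buffer and stays up by itself. Only push: do not grip or force the catch or the lever, do not let the lever drop back down, leave the copper blank, the tools and everything else where they are, and finish with the hand clear.

Things in the scene. Friction and masses are not known exactly. Their poses are not given: they have to be found in the camera images.
- shear: Fixed bench board shear, bed 240 (x) by 220 (y) mm, bed top 60 mm above the work surface. Origin on the work surface under the middle of the bed; x points to the rear (hinge end), y to the operator's left, z up. The blade lever lies along the right (-y) edge, hinged about y at (110, -114, 78) mm in this frame. A hold-down bar and clear guard, tops 112 mm up, fill x -4 to +96, y -90 to -70 mm.
- lever (a joint): Lever angle, rad. 0 = down, blade along the bed edge; grows as the grip rises and goes back towards the hinge; 1.25 = up on the buffer. Balance point about 0.67: released well below, it falls shut; beyond about 0.75 it goes up on its own and stays. About 2 N upwards at the grip starts it, less later. Beam 18 mm thick, 230 mm from hinge to grip, top 96 mm up.
- lever_grip (a point): Middle of the black round grip (27 mm thick, 100 mm long plus round ends), turning with the lever: in its axes 289 mm before (-x) and 30 mm above the hinge axis. The grip is cranked: it rises towards the operator at 0.35 rad to the beam. Lever down: middle 108 mm, free end 126 mm above the work surface, free in front of the bed, nothing under it.
- catch_pivot (a point): Point on the catch's upright pivot axis, level with the middle of the pin; shear frame (-80, -62, 118.5) mm. Fixed to the shear, with its axes.
- catch (a joint): Catch angle, rad, counter-clockwise from above. 0 = closed: the tongue points to the shear's -y across the top of the lever beam and holds the lever down; at 1.57 it points to the shear's +x, over the bed; 1.8 = end of travel. Over the beam below 0.85, clear of it from about 0.9. It stays where it is left; moving it takes about 1.3 N at the pin.
- catch_pin (a point): Middle of the catch's upright round pin, 13 mm thick, 28 mm tall (103.5 to 131.5 mm above the work surface), 48 mm from the pivot axis, near the end of the flat steel tongue (16 mm wide, 5 mm thick, underside 98.5 mm up). It moves with the catch.
- blank: Loose copper-clad board lying on the bed, 100 by 70 by 2.6 mm; origin under its middle. Leave alone.
- tweezers: Loose dark tweezers lying along x on the left part of the bed, 125 by 11 by 9 mm; origin under the middle. Leave alone.
- pen: Loose black marker pen lying along x on the work surface before the bed, left of the grip, 135 mm long, 11 mm thick; origin under the middle. Leave alone.
- cutters: Loose side cutters lying along x on the work surface, farther left before the bed, 140 by 45 by 13 mm; origin under the middle. Leave alone.
- spool: Loose solder spool standing on end on the work surface right of the lever, 60 mm across, 40 mm tall; origin under its middle. Leave alone.
- wool_pot: Loose round pot of brass wool for cleaning tips, 64 mm across, 45 mm tall (wool to 52 mm), on a fibre mat at the left; origin under its middle. Leave alone.
- tray: Loose grey parts tray with six compartments, 100 by 160 by 28 mm, at the right; origin under its middle. Leave alone.

How it is judged:
By the outcome, as a careful person would: the job done as asked, in the order asked, and still so for the second after the job is handed in, with the robot touching nothing.
It also fails if it takes over 54 s, if anything falls off the work surface, if the arm or the gripper's body presses on something with over 40 N, if the wrist force passes 120 N, or if a joint passes its speed limit or range.

ROBOT

A 6-joint arm with a two-finger parallel gripper is mounted at the origin on the work surface. World frame = base frame: x ahead of the robot, y to its left, z up, the work surface at z = 0. Lengths are in mm, angles in rad, forces in N, time in s.
With the tool pointing down it reaches from about 300 to 875 mm from the base axis. Payload 4.2 kg.
Tool frame: the origin (TCP) lies midway between the tips of the shut fingers; the grasp point (between the pads) lies manip.grasp_offset behind it (manip.grasp_offset is the distance from the TCP to the grasp point, in mm); x points along the fingers, z is the direction in which the jaws open and shut, and the axes are right-handed (so a half turn about x gives the same grasp; the last joint's range is limited). The gripper opens to 85 mm and grips with 20 to 120 N. Pads are 22 mm wide; open, the fingers measure 114 mm over their backs; the gripper's body (76 mm by 85 mm) begins 54 mm behind the grasp point. The pads swing forward as they close: fully open they stand 13 mm farther back than shut.
Start: joints at [1.288, 0.32, 1.565, -0, 1.257, -0.02], TCP at [149.378, 555.273, 231.338] pointing down, gripper open.
Joint ranges: [-3.11, 3.11], [-0.84, 2.01], [0.21, 2.61], [-1.34, 4.49], [0.05, 2.63], [-2.56, 2.56]. Speed limits (rad/s): [2.57, 2.57, 3.14, 3.14, 3.14, 3.14].

INTERFACE

Orientations are given as a unit quaternion [w, x, y, z].
In Python, from rig import manip gives the robot as it stands.
- The arm moves only by the tool send_rows, never from a script. Its argument "targets" is a list of rows, each a list of 3 entries, a list of its own where there are three numbers: the shift along the world's x, y, z in cm, then the turn about the world's z in rad, then the finger opening in cm, from 0 to 8.54. In form: [[[tx, ty, tz], yaw, hand], ...]. A call has 1 to 10 rows; each row is the pose to reach, as a shift and turn from the pose commanded when the call began; what a row does not reach only later rows make up. A row lasts 1/8 s, in which the tool goes at most 62.5 mm and 10.7 degrees, less where a joint would pass 70% of its speed; a pose out of reach is approached as far as the arm can. A call with a gripper value outside its range is refused whole. The fingers move at their own pace and stop on an object; "force" is the grip in N (left out, the last holds). Time passes only in rows, so rows that repeat a pose let the fingers close. It gives the time, the measured TCP pose, the force and the opening at its end, in the units of the state.
- manip.sense(): the state, without advancing time (a new reading comes with each control period).
- manip.get_image(name): name is "scene" or "top" or "wrist"; returns a dict with "image" (480x640x3 uint8, red, green, blue), "intrinsics" (3x3 intrinsics, pixels), "world_from_camera" (4x4, takes a point from camera to world coordinates). Camera axes: x right, y down, z forward; pixel columns grow to the right and rows downward; lengths in mm; the calibration is good to about 2 mm. The wrist camera is an equidistant fisheye: a pixel r from the principal point sees the ray r / f radians off the axis. A picture is of the moment at which its call begins. There is no depth.
- manip.hand_in(): hands the job in, once; it reports no verdict.
The state is a dict: "time_s": time; "joint_pos": joint angles; "joint_velocities": joint speeds; "joint_efforts": joint torques, N m; "ee_pos": TCP position; "ee_rot": TCP orientation; "contact_force": force on the tool from outside, world axes, zero at the start; "torque": the same for the moment, N m; "opening": finger opening in mm.
Only numpy, scipy, OpenCV 4.12 (cv2) and the standard library are available. Lean on these libraries where they do the work, as an engineer would, in place of code of your own. Each camera call takes 0.05 s, during which the arm holds its last target. There are 200 camera calls.

## Working session

There is one attempt and no reset: what is moved stays moved. The work goes in short steps, Python scripts to look and compute and a tool call to move; the robot and the scene stay as the last step left them, time stands still between calls to the robot, and variables do not carry over. Pictures are saved under pics/ and viewed, about 8 in all and at most 12, crops included, and the job is handed in when it is done.

Besides the shell and the picture viewer there is one more tool, called after "Emit:" as a command line: name --argument value ..., lists and objects as JSON in quotes. send_rows: Moves the arm, as the interface text tells. Its arguments: {"type":"object","properties":{"targets":{"type":"array","items":{"type":"array"}},"force":{"type":"number"}},"required":["targets"]}

```bash
mkdir -p pics; ls; python3 - <<'E'
from rig import manip
import cv2,numpy as np
print(manip.sense(), manip.grasp_offset)
for n in("scene","top"):
    d=manip.get_image(n); cv2.imwrite(f"pics/{n}0.png",d["image"][:,:,::-1]); np.savez(f"pics/{n}0.npz",**d)
    print(n,d["intrinsics"].round(1).tolist(),d["world_from_camera"].round(3).tolist())
E
```

```text
pics
{'time_s': 0.0, 'joint_pos': array([ 1.28800111e+00,  3.20309815e-01,  1.56569387e+00, -2.97748554e-05,
        1.25741063e+00, -2.00068528e-02]), 'joint_velocities': array([ 1.15110382e-03, -6.95230561e-04,  1.55280347e-03,  6.00802582e-05,
       -4.70750436e-04,  1.44024989e-03]), 'joint_efforts': array([-1.08562617e-04, -4.15538621e+01, -2.34165072e+01, -1.25006277e-04,
        8.14430939e-03,  4.71086253e-06]), 'ee_pos': array([149.2458938 , 554.788567  , 230.46621796]), 'ee_rot': array([ 0.56068314, -0.43057387,  0.56170906,  0.4297947 ]), 'contact_force': array([ 0.42379831,  0.14352391, -0.12081075]), 'torque': array([-0.04630373,  0.03720105,  0.01839286]), 'opening': 85.29366851005445} 18.700000000000003
scene [[509.8, 0.0, 323.7], [0.0, 509.8, 234.7], [0.0, 0.0, 1.0]] [[-0.873, 0.379, -0.306, 997.33], [0.487, 0.698, -0.525, 648.105], [0.015, -0.608, -0.794, 1051.206], [0.0, 0.0, 0.0, 1.0]]
top [[593.3, 0.0, 321.1], [0.0, 593.3, 228.6], [0.0, 0.0, 1.0]] [[0.011, -0.989, 0.149, 369.204], [-1.0, -0.012, -0.002, 40.285], [0.004, -0.149, -0.989, 1894.311], [0.0, 0.0, 0.0, 1.0]]
```

View pics/top0.png

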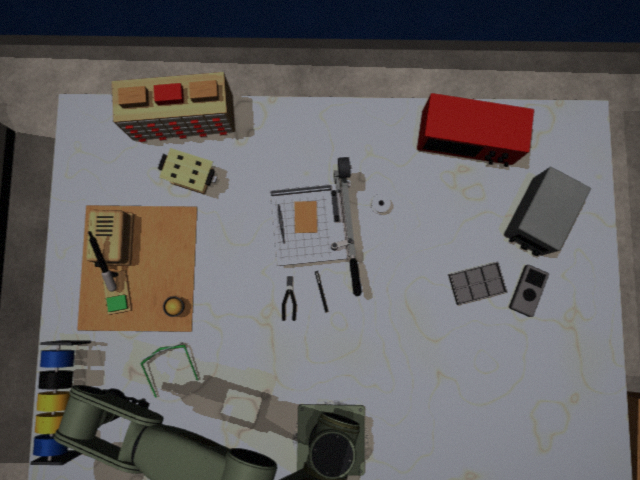

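View pics/scene0.png

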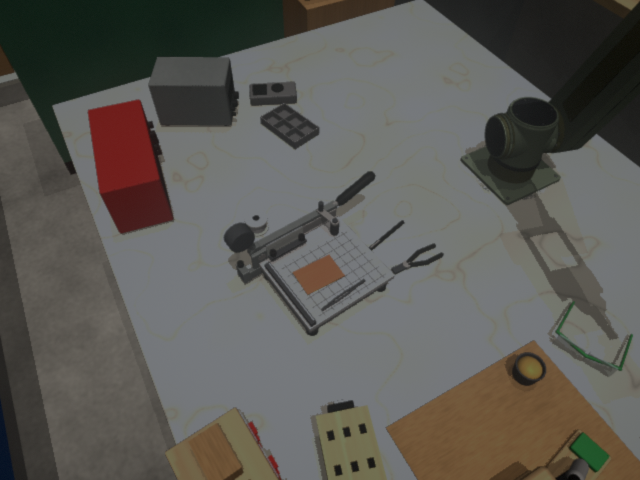

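The top view shows the shear at about (310,228), with the grip at (356,278), the catch near (340,245), and the pen and cutters in front of it. The scene view shows the pin near (335,215) and the grip near (355,188). I'll enlarge both.

```bash
python3 - <<'E'
import cv2,numpy as np
a=cv2.imread("pics/top0.png")[150:305,260:400]; b=cv2.imread("pics/scene0.png")[160:340,220:400]
a=cv2.resize(a,None,fx=3.6,fy=3.6,interpolation=2)[:560,:504]
cv2.imwrite("pics/topc.png",cv2.resize(cv2.imread("pics/top0.png")[150:300,260:400],None,fx=4,fy=4,interpolation=2))
cv2.imwrite("pics/scenec.png",cv2.resize(cv2.imread("pics/scene0.png")[165:335,225:395],None,fx=3.5,fy=3.5,interpolation=2))
E
```

```text
(no output)
```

View pics/topc.png

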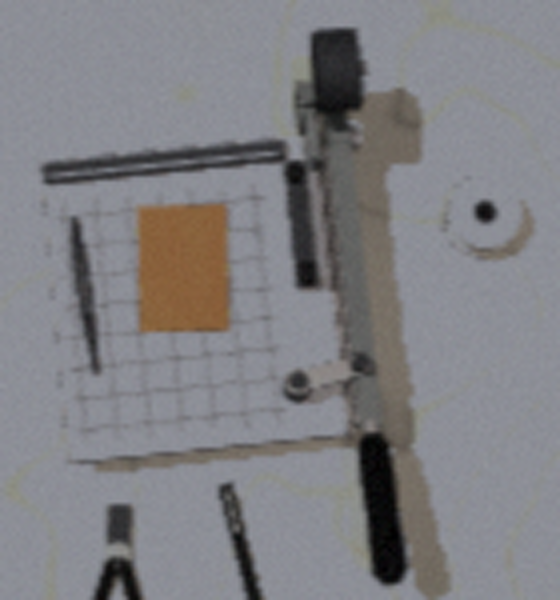

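View pics/scenec.png

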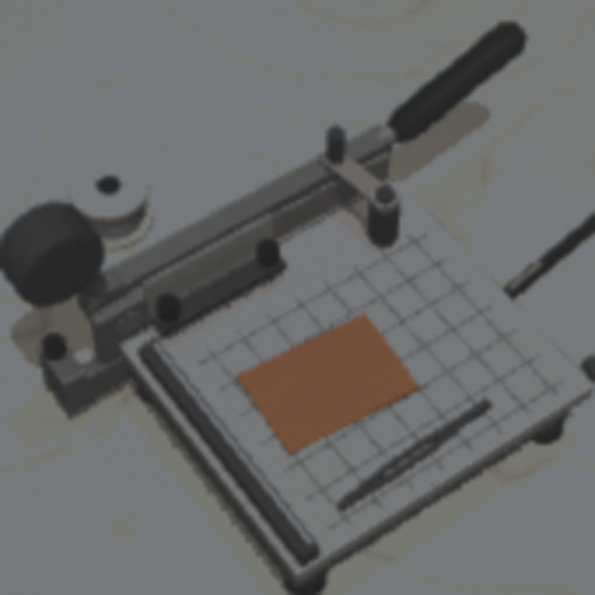

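The top crop shows the pivot at (295,382), the pin at (360,365), the grip from (372,440) to (390,580), and the front bed edge from (68,462) to (350,437). The scene crop shows the pin top at (336,130), the pivot top at (386,193), the grip end at (513,35) and the bed's left corners at (590,393) and (300,585). I'll fit the shear pose to these.

```bash
cat > h.py <<'E'
import numpy as np
from scipy.optimize import least_squares
from scipy.spatial.transform import Rotation as R
def proj(d,p):
    T=np.linalg.inv(d["world_from_camera"]); c=T[:3,:3]@p+T[:3,3]; q=d["intrinsics"]@c; return q[:2]/q[2]
def shear(P,p):
    c,s=np.cos(P[2]),np.sin(P[2]); return np.array([P[0]+c*p[0]-s*p[1],P[1]+s*p[0]+c*p[1],p[2]])
E
python3 - <<'E'
from h import *
t=np.load("pics/top0.npz"); s=np.load("pics/scene0.npz")
ge=(-110-289+110-47-10, -114, 126)  # approx free end
ge=(110-289-60,-114,128)
obs=[(t,(-80,-62,120),(333.8,245.5)),(t,(-80,-110,131),(350,241.2)),(t,(-179,-114,108),(260+381/4,150+508/4)),
(t,(-120,110,60),(260+68/4,150+462/4)),
(s,(-80,-110,131),(225+336/3.5,165+130/3.5)),(s,(-80,-62,120),(225+386/3.5,165+193/3.5)),
(s,(-120,110,60),(225+590/3.5,165+393/3.5)),(s,(120,110,60),(225+300/3.5,165+585/3.5))]
f=lambda P:np.concatenate([proj(d,shear(P,p))-o for d,p,o in obs])
r=least_squares(f,[570,40,0.05],loss="soft_l1",x_scale=[10,10,.1])
print(r.x, f(r.x).reshape(-1,2).round(1).tolist())
P=r.x
for n,p in dict(pivot=(-80,-62,118),pin=(-80,-110,118),grip=(-179,-114,108),gripend=ge,corner=(-120,110,60)).items(): print(n,shear(P,p).round(1))
from rig import manip
print(R.from_quat(np.roll(manip.sense()["ee_rot"],-1)).as_matrix().round(3))
E
```

```text
[6.61019498e+02 7.58912243e+01 1.41510893e-01] [[-1.7, -1.9], [-2.0, -0.2], [-1.8, -2.8], [1.3, 0.3], [2.0, 0.9], [-0.0, -1.7], [0.0, -4.3], [-0.4, -3.0]]
pivot [590.6   3.2 118. ]
pin [597.3 -44.3 118. ]
grip [499.9 -62.2 108. ]
gripend [440.5 -70.7 128. ]
corner [526.7 167.9  60. ]
[[-0.    -0.966  0.26 ]
 [-0.002  0.26   0.966]
 [-1.     0.    -0.002]]
```

Emit:
send_rows --targets '[[[5,-6,3],-0.18,0],[[9,-12,5],-0.36,0],[[13,-18,6],-0.54,0],[[17,-24,6],-0.72,0],[[21,-30,6],-0.9,0],[[25,-36,6],-1.08,0],[[29,-42,6],-1.26,0],[[33,-48,6],-1.44,0],[[36,-54,6],-1.62,0],[[38,-58,6],-1.8,0]]' --force 40

```text
time_s: 1.35
ee_pos: [492.1, 40.7, 291.0]
ee_rot: [0.685, 0.174, 0.685, -0.174]
contact_force: [1.4, 0.2, -0.3]
opening: 0.0
```

Emit:
send_rows --targets '[[[0,0,0],-0.18,0],[[0,0,0],-0.36,0],[[0,0,0],-0.54,0],[[0,0,0],-0.72,0],[[0,0,0],-0.9,0],[[0,0,0],-0.98,0],[[0,0,0],-0.98,0]]'

```text
time_s: 2.22
ee_pos: [491.2, 42.6, 290.9]
ee_rot: [0.524, 0.474, 0.524, -0.475]
contact_force: [-0.4, -0.2, -0.3]
opening: -0.2
```

```bash
python3 - <<'E'
from rig import manip
from h import *
import cv2
s=manip.sense(); print(s["time_s"],s["joint_pos"].round(2),s["ee_pos"].round(1),s["contact_force"].round(2),s["opening"])
print(R.from_quat(np.roll(s["ee_rot"],-1)).as_matrix().round(3))
for n in("wrist","top","scene"):
    d=manip.get_image(n); cv2.imwrite(f"pics/{n}1.png",d["image"][:,:,::-1]); np.savez(f"pics/{n}1.npz",**d)
    if n=="wrist": print(d["intrinsics"].round(1).tolist(),d["world_from_camera"].round(3).tolist())
E
```

```text
2.225 [ 0.06  0.16  1.64 -0.    1.35  1.53] [491.2  42.6 290.9] [-0.43 -0.23 -0.33] -0.1917831490578807
[[-0.001  0.995  0.1  ]
 [-0.     0.1   -0.995]
 [-1.    -0.001  0.   ]]
[[371.6, 0.0, 319.6], [0.0, 371.6, 239.2], [0.0, 0.0, 1.0]] [[0.1, -0.944, -0.313, 571.349], [-0.995, -0.094, -0.033, 51.276], [0.001, 0.315, -0.949, 433.085], [0.0, 0.0, 0.0, 1.0]]
```

View pics/wrist1.png

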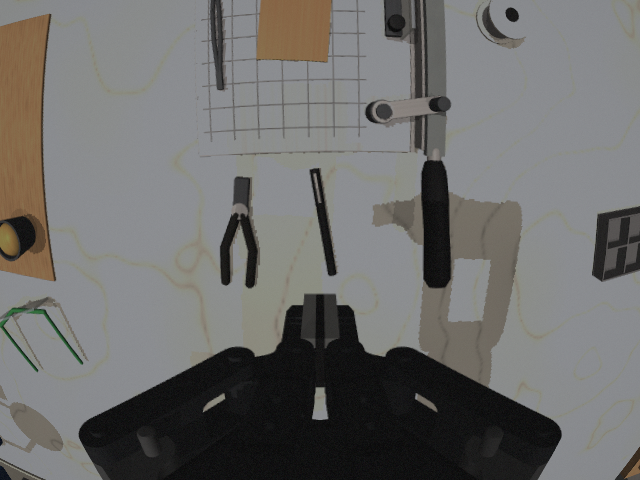

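The wrist view shows the pivot top at (380,111), the pin top at (440,103), the grip's free end at (437,287), the bed's front-left corner at (198,156) and its front-right corner near (410,152). The fingers are shut at (320,300). I'll refit from this view.

```bash
cat >> h.py <<'E'
def fish(d,p):
    T=np.linalg.inv(d["world_from_camera"]); c=T[:3,:3]@p+T[:3,3]; K=d["intrinsics"]
    r=np.hypot(c[0],c[1]); th=np.arctan2(r,c[2]); return np.array([K[0,2]+K[0,0]*th*c[0]/r,K[1,2]+K[1,1]*th*c[1]/r])
E
python3 - <<'E'
from h import *
w=np.load("pics/wrist1.npz")
obs=[((-80,-62,120),(380,111)),((-80,-110,131.5),(440,103.5)),((-226,-114,126),(437,273)),((-179,-114,108),(435,224)),((-120,110,60),(198,156))]
f=lambda P:np.concatenate([fish(w,shear(P,p))-o for p,o in obs])
r=least_squares(f,[660,76,0.1],loss="soft_l1",x_scale=[10,10,.1]);P=r.x
print(P,f(P).reshape(-1,2).round(1).tolist())
for n,p in dict(pivot=(-80,-62,118),pin=(-80,-110,118),grip=(-179,-114,108),gripend=(-226,-114,126)).items(): print(n,shear(P,p).round(1))
E
```

```text
[6.57085086e+02 7.29533764e+01 1.31704320e-01] [[1.0, -1.1], [0.0, 7.5], [-1.7, -0.4], [-1.8, -5.3], [5.9, 2.4]]
pivot [585.9   1.  118. ]
pin [592.2 -46.6 118. ]
grip [494.6 -63.6 108. ]
gripend [448.  -69.7 126. ]
```

```bash
cat >> h.py <<'E'
def ray(d,uv,z,fe=True):
    K=d["intrinsics"];T=d["world_from_camera"];v=np.array([(uv[0]-K[0,2])/K[0,0],(uv[1]-K[1,2])/K[1,1]])
    if fe:
        th=np.hypot(*v); c=np.r_[v/th*np.sin(th),np.cos(th)]
    else: c=np.r_[v,1]
    r=T[:3,:3]@c; o=T[:3,3]; return o+r*(z-o[2])/r[2]
E
python3 - <<'E'
from h import *
w=np.load("pics/wrist1.npz");t=np.load("pics/top0.npz");s=np.load("pics/scene0.npz")
for n,u,z in[("pivot",(380,111),120),("pin",(440,103.5),131.5),("gripend",(437,273),126),("neck",(434,160),91),("frontL",(198,156),60),("frontR",(410,151),60)]: print("w",n,ray(w,u,z).round(1))
for n,u,z in[("pivot",(333.8,245.5),120),("pin",(350,241.2),131.5),("gripend",(260+390/4,150+568/4),126),("frontL",(277,265.5),60)]: print("t",n,ray(t,u,z,False).round(1))
for n,u,z in[("pivot",(335.3,220.1),120),("pin",(321,202.1),131.5),("gripend",(225+513/3.5,165+38/3.5),126),("frontL",(225+590/3.5,165+393/3.5),60)]: print("s",n,ray(s,u,z,False).round(1))
E
```

```text
w pivot [584.9   1.7 120. ]
w pin [598.5 -45.8 131.5]
w gripend [447.7 -71.5 126. ]
w neck [547.8 -60.4  91. ]
w frontL [525.9 172.8  60. ]
w frontR [551.3 -43.6  60. ]
t pivot [584.7  -2.1 120. ]
t pin [596.9 -50.2 131.5]
t gripend [445.9 -73.4 126. ]
t frontL [527.6 171.9  60. ]
s pivot [593.    7.6 120. ]
s pin [600.4 -48.7 131.5]
s gripend [444.  -68.9 126. ]
s frontL [533.4 177.7  60. ]
```

Emit:
send_rows --targets '[[[3,-4,0],0.05,0],[[6,-8,-2],0.1,0],[[7.5,-9.8,-6],0.17,0],[[7.5,-9.8,-11],0.17,0],[[7.5,-9.8,-14],0.17,0],[[7.5,-9.8,-16],0.17,0],[[7.5,-9.8,-17.7],0.17,0],[[7.5,-9.8,-17.7],0.17,0]]'

```text
time_s: 3.38
ee_pos: [565.5, -55.3, 112.9]
ee_rot: [0.562, 0.428, 0.564, -0.429]
contact_force: [0.5, 0.9, 0.6]
opening: -0.1
```

```bash
cat > look.py <<'E'
from rig import manip
from h import *
import cv2,sys
s=manip.sense(); print(s["time_s"],s["joint_pos"].round(2),s["ee_pos"].round(1),s["contact_force"].round(2))
n=sys.argv[1]
A=[manip.get_image(k) for k in ("wrist","scene")]
for k,d in zip("ws",A): np.savez(f"pics/{k}{n}.npz",**d)
x=A[0]["image"][0:340,200:520]; y=A[1]["image"][100:270,240:400]
im=np.hstack([x[:,:,::-1],cv2.resize(y,None,fx=2,fy=2,interpolation=2)[:340,:,::-1]])
cv2.imwrite(f"pics/look{n}.png",im)
E
python3 look.py 2
```

```text
3.375 [-0.12  0.41  1.75 -0.    0.99  1.18] [565.5 -55.3 112.9] [0.46 0.86 0.63]
```

View pics/look2.png

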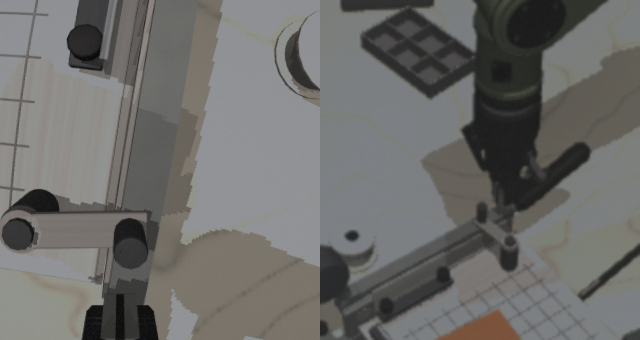

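The fingertips stand just before the pin, which is at (130,245) in the left half of the picture, and the catch is still closed. Next I push along the pin's arc.

Emit:
send_rows --targets '[[[0.9,0.25,0],0,0],[[1.7,0.45,0],0,0],[[2.3,0.5,0],0.12,0],[[2.9,0.53,0],0.23,0],[[3.5,0.7,0],0.35,0],[[4.1,0.87,0],0.48,0],[[4.7,1.2,0],0.6,0],[[5.2,1.5,0],0.73,0],[[5.5,1.75,0],0.8,0],[[5.5,1.75,0],0.8,0]]'

```text
time_s: 4.72
ee_pos: [622.2, -37.6, 114.3]
ee_rot: [0.685, 0.176, 0.685, -0.176]
contact_force: [-0.8, 0.0, 0.7]
opening: 0.0
```

```bash
python3 look.py 3
```

```text
4.725 [-0.08  0.48  1.61 -0.    1.04  0.42] [622.2 -37.6 114.3] [-0.76  0.01  0.65]
```

View pics/look3.png

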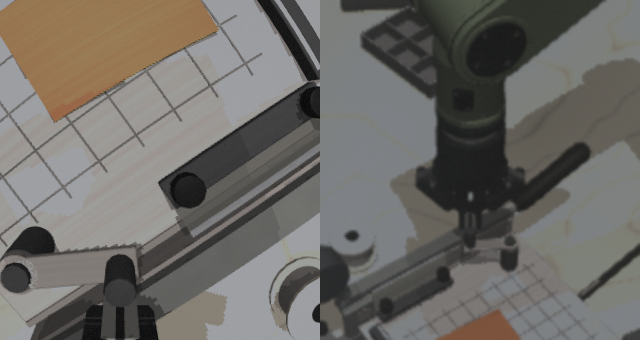

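The catch is following the arc: the tongue is at about 0.95 rad, with the pin at (120,280) against the fingertips. I'll carry it on to about 1.45, then back off and lift.

Emit:
send_rows --targets '[[[0.35,0.35,0],0.1,0],[[0.65,0.7,0],0.2,0],[[0.9,1.1,0],0.28,0],[[1.1,1.45,0],0.36,0],[[1.25,1.8,0],0.43,0],[[1.35,2.2,0],0.5,0],[[1.35,2.2,0],0.5,0],[[1.35,1.2,0],0.5,0],[[1.35,-0.3,0],0.5,0],[[1.35,-0.5,4],0.5,0]]'

```text
time_s: 6.08
ee_pos: [632.8, -44.7, 151.4]
ee_rot: [0.704, 0.002, 0.71, -0.001]
contact_force: [-0.1, 0.1, 1.3]
opening: -0.1
```

Emit:
send_rows --targets '[[[0,0,5],-0.18,0],[[-4,0,9],-0.36,0],[[-9,0,9],-0.54,0],[[-14,-1,9],-0.72,0],[[-19,-1.5,9],-0.9,0],[[-23,-2,9],-1.08,0],[[-23.5,-2,9],-1.26,0],[[-23.5,-2,9],-1.43,0],[[-23.5,-2,9],-1.43,0]]'

```text
time_s: 7.2
ee_pos: [399.8, -63.6, 244.5]
ee_rot: [0.534, 0.464, 0.533, -0.464]
contact_force: [-0.4, 0.7, -0.9]
opening: 0.1
```

```bash
python3 - <<'E'
from rig import manip
from h import *
import cv2
s=manip.sense(); print(s["time_s"],s["joint_pos"].round(2),s["ee_pos"].round(1),s["contact_force"].round(2))
print(R.from_quat(np.roll(s["ee_rot"],-1)).as_matrix().round(2).tolist())
d=manip.get_image("wrist"); cv2.imwrite("pics/wrist4.png",d["image"][:,:,::-1]); np.savez("pics/wrist4.npz",**d)
E
```

```text
7.2 [-0.19  0.04  1.89 -0.    1.21  1.25] [399.8 -63.6 244.5] [-0.37  0.66 -0.92]
[[0.0, 0.99, 0.14], [-0.0, 0.14, -0.99], [-1.0, 0.0, 0.0]]
```

View pics/wrist4.png

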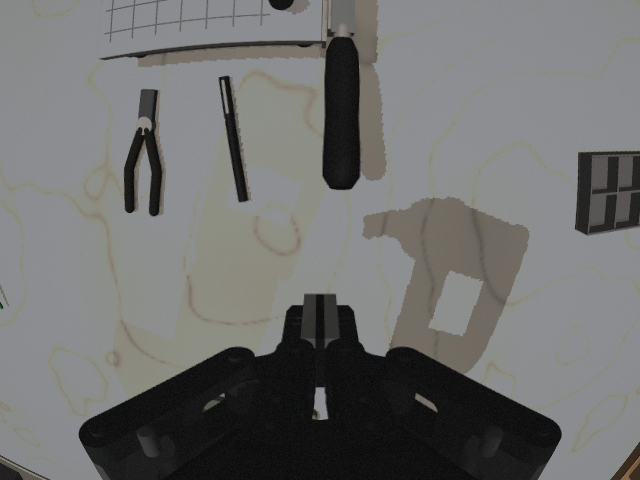

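The grip's free end is at (341,189) with its round end centred near (342,171), and nothing is under it. I'll locate the end and check the catch in the scene and top views.

```bash
python3 - <<'E'
from rig import manip
from h import *
import cv2
w=np.load("pics/wrist4.npz"); print(ray(w,(342,171),126).round(1), ray(w,(341,189),122).round(1), ray(w,(343,35),92).round(1))
A=[manip.get_image(k)["image"][:,:,::-1] for k in("top","scene")]
im=np.hstack([cv2.resize(A[0][200:300,290:390],None,fx=4,fy=4,interpolation=2),cv2.resize(A[1][165:265,270:370],None,fx=4,fy=4,interpolation=2)])
cv2.imwrite("pics/c4.png",im)
E
```

```text
[446.4 -72.7 126. ] [432.7 -74.3 122. ] [550.6 -60.5  92. ]
```

View pics/c4.png

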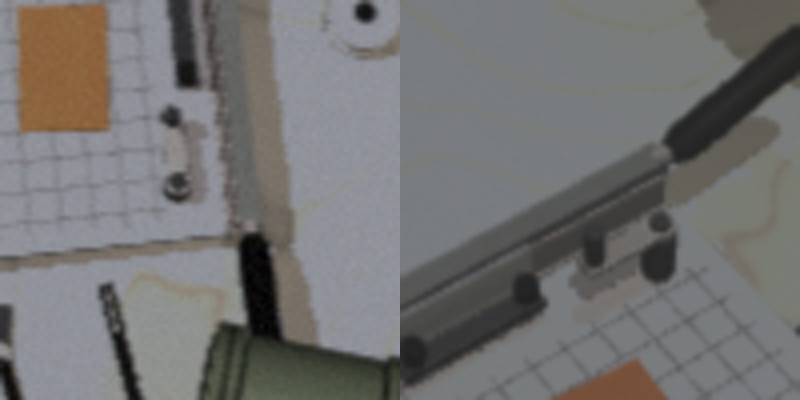

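The catch now lies at about 1.5 rad: the pin is at (170,115) and the pivot at (177,185) in the left half, with the tongue over the bed clear of the beam. I'll lower the shut fingers in front of the grip end and move in until they touch.

Emit:
send_rows --targets '[[[0,-1.2,-4],-0.02,0],[[0,-1.2,-9],-0.02,0],[[0,-1.2,-13],-0.02,0],[[0,-1.2,-14.7],-0.02,0],[[1.0,-1.1,-14.7],-0.02,0],[[1.8,-1.0,-14.7],-0.02,0],[[1.8,-1.0,-14.7],-0.02,0]]'

```text
time_s: 8.22
ee_pos: [419.9, -73.0, 98.2]
ee_rot: [0.53, 0.47, 0.528, -0.469]
contact_force: [1.0, 0.4, -0.1]
opening: -0.1
```

Emit:
send_rows --targets '[[[0.3,0.03,0],0,0],[[0.5,0.05,0],0,0],[[0.5,0.05,0],0,0]]'

```text
time_s: 8.6
ee_pos: [423.0, -72.4, 97.4]
ee_rot: [0.529, 0.469, 0.529, -0.469]
contact_force: [0.3, 1.4, -0.2]
opening: 0.4
```

Emit:
send_rows --targets '[[[0.2,-0.2,0],0,0],[[0.3,-0.2,0],0,0],[[0.3,-0.2,0],0,0]]'

```text
time_s: 8.98
ee_pos: [423.6, -74.1, 96.8]
ee_rot: [0.527, 0.468, 0.53, -0.47]
contact_force: [-6.2, 1.1, 3.6]
opening: 0.1
```

Emit:
send_rows --targets '[[[0.2,0,0],0,0],[[0.3,0,0],0,0],[[0.3,0,0],0,0]]'

```text
time_s: 9.35
ee_pos: [423.6, -74.1, 96.6]
ee_rot: [0.526, 0.467, 0.532, -0.472]
contact_force: [-13.0, 0.3, 9.9]
opening: -0.0
```

The fingers are touching the grip end with good friction. I'll raise them along the lever's arc, starting with a short stretch.

Emit:
send_rows --targets '[[[0.1,0,0.6],0,0],[[0.25,0.02,1.4],0,0],[[0.45,0.05,2.4],0,0],[[0.7,0.07,3.4],0,0],[[0.7,0.07,3.4],0,0]]'

```text
time_s: 9.98
ee_pos: [429.5, -73.3, 129.9]
ee_rot: [0.525, 0.466, 0.533, -0.472]
contact_force: [-14.0, -1.6, 1.7]
opening: 0.1
```

```bash
python3 look.py 5
```

```text
9.975 [-0.19  0.21  2.01 -0.    0.94  1.26] [429.5 -73.3 129.9] [-14.03  -1.56   1.65]
```

View pics/look5.png

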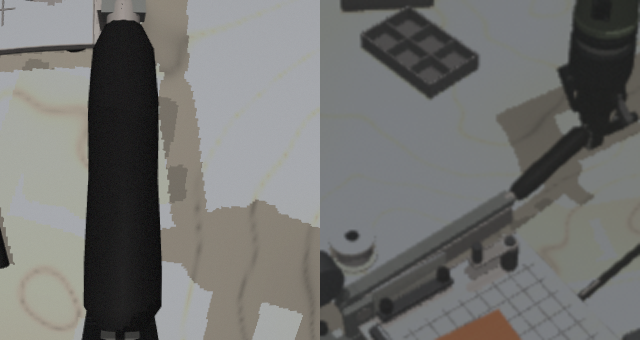

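The lever is rising with the fingers: the neck has moved up about 6 px in the scene view, the force is steady at 14 N, and the fingers still back the grip end. I'll carry on along the arc.

Emit:
send_rows --targets '[[[0.2,0.03,0.8],0,0],[[0.45,0.05,1.6],0,0],[[0.7,0.08,2.4],0,0],[[0.96,0.11,3.2],0,0],[[1.27,0.15,4.0],0,0],[[1.6,0.18,4.8],0,0],[[1.9,0.22,5.6],0,0],[[2.25,0.26,6.4],0,0],[[2.25,0.26,6.4],0,0]]'

```text
time_s: 11.2
ee_pos: [450.7, -70.9, 194.3]
ee_rot: [0.524, 0.465, 0.534, -0.473]
contact_force: [-18.9, -0.5, 7.2]
opening: 0.4
```

```bash
python3 - <<'E'
from h import *
from rig import manip
import cv2
s=manip.sense(); print(s["joint_pos"].round(2),s["ee_pos"].round(1),s["contact_force"].round(2))
d=manip.get_image("scene"); np.savez("pics/s6.npz",**d)
cv2.imwrite("pics/s6.png",cv2.resize(d["image"][100:280,230:400,::-1],None,fx=3,fy=3,interpolation=2))
P=[657,73,.117]
for th in(0.1,.2,.25,.3,.35,.4):
    f=lambda x,z:proj(d,shear(P,(110+x*np.cos(th)+z*np.sin(th),-114,78-x*np.sin(th)+z*np.cos(th))))
    print(th,"neck",((f(-232,12)-[230,100])*3).round(),"end",((f(-336,47)-[230,100])*3).round())
E
```

```text
[-0.18  0.17  1.87 -0.    1.12  1.27] [450.7 -70.9 194.3] [-18.9   -0.55   7.17]
0.1 neck [322. 295.] end [422. 206.]
0.2 neck [318. 279.] end [416. 182.]
0.25 neck [316. 271.] end [412. 170.]
0.3 neck [312. 264.] end [407. 159.]
0.35 neck [308. 257.] end [400. 149.]
0.4 neck [304. 250.] end [393. 139.]
```

View pics/s6.png

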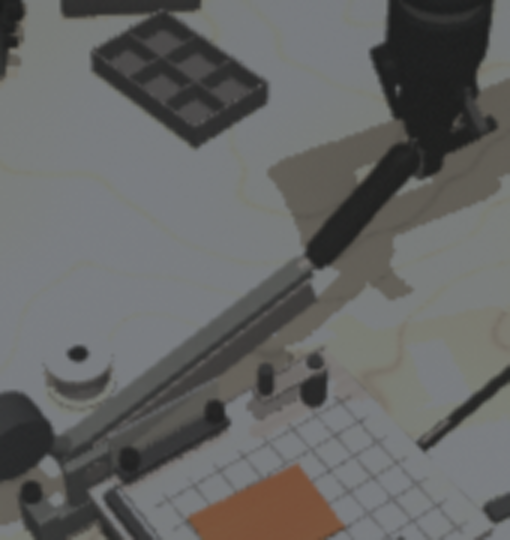

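The lever is at about 0.30 (neck (312,262), end (408,158)), which matches the plan. I'll continue with slightly less pressing.

Emit:
send_rows --targets '[[[0.3,0.04,0.9],0,0],[[0.6,0.08,1.7],0,0],[[1.0,0.13,2.5],0,0],[[1.4,0.17,3.2],0,0],[[1.85,0.22,3.9],0,0],[[2.3,0.27,4.6],0,0],[[2.75,0.33,5.2],0,0],[[3.25,0.39,5.9],0,0],[[3.25,0.39,5.9],0,0]]'

```text
time_s: 12.38
ee_pos: [490.8, -67.4, 254.9]
ee_rot: [0.529, 0.47, 0.528, -0.469]
contact_force: [0.9, -0.3, 0.1]
opening: -0.1
```

The force is near zero, as expected this close to balance. I'll check numerically that the grip is still on the fingers.

```bash
cat > ang.py <<'E'
from h import *
from rig import manip
import cv2
def ang(n):
    d=manip.get_image(n); g=cv2.cvtColor(d["image"],cv2.COLOR_RGB2GRAY); P=[657,73,.117]; out=[]
    for th in np.arange(0,1.4,.05):
        v=[]
        for a in np.linspace(-35,30,14):
            x,z=-289-a*np.cos(.35),30+a*np.sin(.35)
            u=proj(d,shear(P,(110+x*np.cos(th)+z*np.sin(th),-114,78-x*np.sin(th)+z*np.cos(th)))).round().astype(int)
            v.append(int(g[u[1],u[0]]))
        out.append((round(th,2),int(np.mean(v)),int(np.max(v))))
    print(n,sorted(out,key=lambda o:o[1])[:6])
s=manip.sense(); print(s["time_s"],s["joint_pos"].round(2),s["ee_pos"].round(1),s["contact_force"].round(2))
ang("scene"); ang("top")
E
python3 ang.py
```

```text
12.375 [-0.16  0.18  1.7  -0.    1.26  1.29] [490.8 -67.4 254.9] [ 0.89 -0.28  0.14]
scene [(np.float64(0.5), 33, 35), (np.float64(0.55), 34, 36), (np.float64(0.6), 34, 37), (np.float64(1.05), 89, 124), (np.float64(0.25), 93, 96), (np.float64(0.65), 96, 123)]
top [(np.float64(0.65), 49, 95), (np.float64(0.7), 57, 103), (np.float64(0.6), 59, 87), (np.float64(0.15), 62, 89), (np.float64(0.1), 65, 138), (np.float64(0.2), 65, 92)]
```

The lever reads about 0.55, still against the fingers. I'll push it past balance.

Emit:
send_rows --targets '[[[0.9,0.11,1.1],0,0],[[1.8,0.21,2.1],0,0],[[3.0,0.35,3.3],0,0],[[4.2,0.5,4.5],0,0],[[5.5,0.64,5.6],0,0],[[6.8,0.8,6.6],0,0],[[8.2,0.96,7.6],0,0],[[9.4,1.1,8.3],0,0],[[9.4,1.1,8.3],0,0]]'

```text
time_s: 13.6
ee_pos: [586.1, -56.2, 336.9]
ee_rot: [0.529, 0.47, 0.529, -0.469]
contact_force: [0.2, -0.1, -0.4]
opening: -0.1
```

```bash
python3 ang.py
```

```text
13.6 [-0.12  0.3   1.33 -0.    1.51  1.34] [586.1 -56.2 336.9] [ 0.17 -0.12 -0.4 ]
scene [(np.float64(1.25), 32, 34), (np.float64(1.2), 33, 36), (np.float64(1.05), 82, 123), (np.float64(0.4), 85, 93), (np.float64(1.0), 87, 123), (np.float64(1.1), 90, 123)]
top [(np.float64(1.25), 2, 8), (np.float64(1.3), 10, 22), (np.float64(1.2), 11, 68), (np.float64(0.75), 21, 35), (np.float64(0.8), 29, 47), (np.float64(0.85), 54, 67)]
```

The lever is on its buffer at about 1.25. I'll back the hand off towards the robot and wait a moment.

Emit:
send_rows --targets '[[[-4,0,0],0,0],[[-9,0,0],0,0],[[-14,0,0],0,0],[[-18,0,0],0,0],[[-18,0,0],0,0],[[-18,0,0],0,0],[[-18,0,0],0,0],[[-18,0,0],0,0]]'

```text
time_s: 14.7
ee_pos: [405.7, -56.2, 336.8]
ee_rot: [0.529, 0.469, 0.529, -0.47]
contact_force: [0.1, -0.4, 0.1]
opening: 0.1
```

```bash
python3 ang.py; python3 - <<'E'
from rig import manip
import cv2,numpy as np
a=manip.get_image("scene")["image"][90:340,200:460,::-1];b=manip.get_image("top")["image"][140:330,265:395,::-1]
cv2.imwrite("pics/fin.png",np.hstack([cv2.resize(a,(520,500),interpolation=2)[:,:450],cv2.resize(b,(342,500),interpolation=2)]))
E
```

```text
14.7 [-0.17 -0.    1.7  -0.    1.45  1.29] [405.7 -56.2 336.8] [ 0.14 -0.37  0.07]
scene [(np.float64(1.25), 33, 35), (np.float64(1.3), 34, 37), (np.float64(1.05), 88, 122), (np.float64(0.4), 94, 122), (np.float64(1.1), 94, 122), (np.float64(1.0), 95, 122)]
top [(np.float64(1.25), 4, 9), (np.float64(1.3), 7, 16), (np.float64(1.2), 23, 100), (np.float64(1.35), 81, 110), (np.float64(1.15), 106, 108), (np.float64(0.0), 111, 148)]
```

View pics/fin.png

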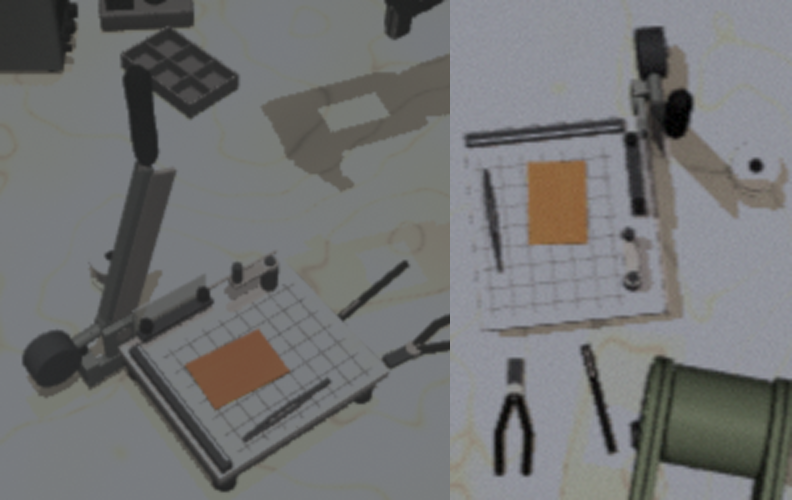

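The lever stands up on its buffer, with the grip at (140,115) in the left half. The catch is open over the bed at (628,255) in the right half. The blank and tools haven't moved, and the hand is clear.

```bash
python3 -c "
from rig import manip
print(manip.hand_in())"
```

```text
the job is handed in; nothing more can be done
None
```

The shear is open for the next cut and the job is handed in; the robot's clock read about 14.9 s of the allowed 54 s. I pushed the catch round by its pin to about 1.5 rad with the fingers shut. I then pushed the lever up by the free end of its grip, past balance, and it went back onto its buffer by itself.

- **Final state:** The lever read about 1.25 rad in both the scene and top views right after the push, and again about a second later with the hand withdrawn. The blank, tweezers, pen and cutters looked unmoved, and the wrist force was about zero with the hand about 180 mm back.
- **How the lever was pushed:** The moves only allow the fingers to point straight down, so they could not get directly beneath the grip. I pushed the free end forward and up along its arc. The highest reading at the end of any move was about 20 N.
- **Readings that disagreed:** The views differed by up to about 8 mm on the shear's position, so I confirmed the grip by touch. Midway up, with almost no force showing, the scene view put the lever at 0.50–0.60 and the top view at about 0.65, partly hidden by the hand.

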